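# Reverse the bench clamp's ratchet and snug the timber

### The job

The ratchet of the blue bench clamp is set to loosen: flip its red direction lever over to tighten, swing the handle well back to feel that it free-wheels that way, then work the handle to and fro until the timber is held snugly against the end stop. Stop once the push needed at the knob has risen by about half (some 5 newtons) over what it takes to run the jaw along, so that the soft wood is not crushed. Do not wind the jaw open, leave the lever on tighten, let go of everything and leave the glue bottle, the offcut and the black coil beside the clamp where they are.

Things in the scene. Friction and masses are not known exactly. Their poses are not given: they have to be found in the camera images.
- clamp: Blue steel bench clamp fixed to the bench, bed plate 110 x 330 x 16 mm. Origin on the vertical axis of its ratchet wheel, at bench height; y axis along the bed towards the end stop, x axis away from the robot (turned up to 0.2 rad). Along y in order: knob end of the handle (about -185 mm), ratchet (0), moving jaw, loose timber, end stop.
- handle_axis (a point): Point on the handle's vertical turning axis (the ratchet wheel's axis) at the height of the handle bar's top, 64 mm above the bench. The 24 mm wide aluminium bar lies 54 to 64 mm above the bench and runs from here to the knob.
- knob (a point): Middle of the upright black knob at the handle's end, 185 mm from its axis: a round post, 24 mm diameter, 64 to 116 mm above the bench (this point at 92 mm). Lever on tighten: the free-wheeling back stroke takes 1 to 3 N here (clicks a little more), the driving stroke about 11 to 12 N with the jaw unloaded, plus about 1.2 N per 10 N of jaw force. Keep swings below 0.2 m/s.
- handle (a joint): Swing of the handle, rad, counter-clockwise from above positive; 0 when the bar points along the clamp's -y axis; end stops at -0.42 and +0.42. Counter-clockwise (knob going away from the robot) is the tightening stroke. It takes hold after at most 0.26 rad (24 teeth). Friction holds handle and jaw where they are left.
- lever (a joint): Angle of the red direction lever relative to the bar, rad, counter-clockwise from above positive. Snaps over-centre at 0 to stops at -0.31 (loosen: handle drives clockwise; starts on this side) or +0.31 (tighten: drives counter-clockwise); may rest at 0.1 to 0.31 on its side while a pawl sits on a tooth. Tipping it takes about 2 N at the tab; pushed further it carries the handle along.
- lever_tab (a point): Middle of the upright tab at the end of the red lever: 10 mm across the swing, 14 mm along the bar, 72 to 100 mm above the bench (this point at 86 mm), above the bar. The lever pivots on the bar 80 mm from the handle's axis, the tab is 36 mm farther out and travels 11 mm to either side of the bar's middle line. Its blade's top is at 72 mm.
- pinion (a joint): Turn of the toothed ratchet wheel, rad, counter-clockwise positive, 0 at the start; moves the jaw 22 mm per rad towards the end stop.
- jaw: Blue moving jaw, 100 mm wide, 28 mm thick, driven along the clamp's +y by the ratchet; origin at the middle of its underside, 18 mm above the bench. A sprung brown wooden pad stands in front of it, its pressing face 32 mm from the jaw's origin along the clamp's +y.
- timber: Loose light-wood piece to be clamped, 120 x 44 x 38 mm, lying on the bed between pad and end stop with 10 to 18 mm of total slack; the 44 mm (its y) is gripped. Origin at the middle of its underside, 16 mm above the bench.
- stop: Blue end stop fixed on the bed, 110 mm wide, 30 mm thick, 46 mm high (with a 10 mm steel cap); origin at the foot of the face that looks to the timber, 16 mm above the bench.
- glue: Bystander: white glue bottle with orange cap, 54 mm diameter, 150 mm tall; origin at its base.
- offcut: Bystander: brown wood offcut lying flat, 110 x 60 x 20 mm; origin under its middle.
- wire_ring: Bystander: black coil, 110 mm diameter, 30 mm high; origin under its middle.

How it is judged:
By the outcome, as a careful person would: the job done as asked, in the order asked, and still so for the second after the job is handed in, with the robot touching nothing.
It also fails if it takes over 64 s, if anything falls off the work surface, if the arm or the gripper's body presses on something with over 40 N, if the wrist force passes 120 N, or if a joint passes its speed limit or range.

### The arm

A 6-joint arm with a two-finger parallel gripper is mounted at the origin on the work surface. World frame = base frame: x ahead of the robot, y to its left, z up, the work surface at z = 0. Lengths are in m, angles in rad, forces in N, time in s.
With the tool pointing down it reaches from about 0.35 to 0.875 m from the base axis. Payload 4.2 kg.
Tool frame: the origin (TCP) lies on the front face of the gripper's body, between the roots of the fingers; the fingertips stand 70 mm ahead of it and the grasp point (between the pads) lies 51 mm ahead of it; z points along the fingers, y is the line along which they close (so a half turn about z gives the same grasp; the last joint's range is limited). The gripper opens to 87 mm and grips with 3 to 60 N. Pads are 19 mm wide; open, the fingers measure 117 mm over their backs; the gripper's body (75 mm by 190 mm) begins 51 mm behind the grasp point.
Start: joints at [1.514, 0.385, 0.008, 0, -1.194, -0.259], TCP at [0.194, 0.594, 0.292] pointing down, gripper open.
Joint ranges: [-3.14, 3.14], [-1.21, 2.06], [-1.07, 1.41], [-3.16, 2.05], [-2.99, -0.16], [-3.1, 3.1]. Speed limits (rad/s): [2.79, 2.79, 3.14, 3.14, 3.14, 3.14].

### API

Orientations are given as a unit quaternion [x, y, z, w].
In Python, from cell import monitor, camera, get_calibration, bot gives the robot as it stands.
- The arm moves only by the tool servo_tool, never from a script. Its argument "increments" is a list of rows, each an object of numbers: "tx", "ty", "tz": the shift along the world's x, y, z in m; "wx", "wy", "wz": the turn, a rotation vector about the world's x, y, z in degrees; "gripper": the finger opening in m, from 0 to 0.087. In form: [{"tx": .., "ty": .., "tz": .., "wx": .., "wy": .., "wz": .., "gripper": ..}, ...]. A call has 1 to 5 rows; each row shifts and turns the commanded pose from where the row before left it; what a row does not reach is not made up. A row lasts 1/12 s, in which the tool goes at most 41.7 mm and 7.16 degrees, less where a joint would pass 70% of its speed; a pose out of reach is approached as far as the arm can. A call with a gripper value outside its range is refused whole. The fingers move at their own pace and stop on an object; "force" is the grip in N (left out, the last holds). Time passes only in rows, so rows that do not move let the fingers close. It gives the time, the measured TCP pose, the force, the opening and the grip force at its end, in the units of the state.
- monitor.get_obs(): the state, without advancing time (a new reading comes with each control period).
- camera(name): name is "scene" or "top" or "wrist"; returns (picture, depth): 480x640x3 uint8, red, green, blue; 480x640 float32, m along the optical axis (not along the pixel's ray), 0 where there is no reading.
- get_calibration(name): a dict with "mtx" (3x3 intrinsics, pixels), "eye" and "attitude" of the camera in the world. Camera axes: x right, y down, z forward; pixel columns grow to the right and rows downward; lengths in m; the calibration is good to about 2 mm. A picture is of the moment at which its call begins: read the wrist's pose just before it. get_calibration takes no time and is no camera call; for the wrist camera it gives the pose at the moment of the call.
- bot.hand_in(): hands the job in; it is judged then, once.
The state is a dict: "t": time; "q": joint angles; "joint_vel": joint speeds; "effort": joint torques, N m; "position": TCP position; "ee_rot": TCP orientation; "ft_force": force on the tool from outside, world axes, zero at the start; "torque": the same for the moment, N m; "gripper_width": opening from 0.0 (shut) to 1.0 (fully open); "grasp_force": force on a finger pad.
Only numpy, scipy, OpenCV 4.12 (cv2) and the standard library are available. Lean on these libraries where they do the work, as an engineer would, in place of code of your own. Each camera call takes 0.05 s, during which the arm holds its last target. There are 200 camera calls.

## Working session

There is one attempt and no reset: what is moved stays moved. The work goes in short steps, Python scripts to look and compute and a tool call to move; the robot and the scene stay as the last step left them, time stands still between calls to the robot, and variables do not carry over. Pictures are saved under pics/ and viewed, at most 10 in all, crops included, and the job is handed in when it is done.

Besides the shell and the picture viewer there is one more tool, called after "Emit:" as name(argument=value, ...), one argument or row to a line, values as JSON. servo_tool: Moves the arm, as the interface text tells. Its arguments: {"type":"object","properties":{"increments":{"type":"array","items":{"type":"object","properties":{"tx":{"type":"number"},"ty":{"type":"number"},"tz":{"type":"number"},"wx":{"type":"number"},"wy":{"type":"number"},"wz":{"type":"number"},"gripper":{"type":"number"}}}},"force":{"type":"number"}},"required":["increments"]}

```bash
mkdir -p pics
cat > h.py <<'E'
import numpy as np, cv2
from cell import monitor, camera, get_calibration, bot
from scipy.spatial.transform import Rotation as R
def cal(n):
    c=get_calibration(n); a=np.array(c["attitude"],float)
    M=a if a.shape==(3,3) else R.from_quat(a).as_matrix()
    return np.array(c["mtx"]),np.array(c["eye"]),M
def shot(n,f=None):
    K,e,M=cal(n); p,d=camera(n)
    if f: cv2.imwrite(f"pics/{f}.png",p[...,::-1])
    v,u=np.mgrid[:480,:640]
    P=np.stack([(u-K[0,2])/K[0,0]*d,(v-K[1,2])/K[1,1]*d,d],-1)@M.T+e
    P[d==0]=np.nan
    return p,P
E
python3 - <<'E'
from h import *
o=monitor.get_obs(); print({k:np.round(v,3) for k,v in o.items()})
print(get_calibration("top"))
p,P=shot("top","top0"); np.savez("top0",p=p,P=P)
p,P=shot("scene","sc0"); np.savez("sc0",p=p,P=P)
E
```

```text
{'t': np.float64(0.0), 'q': array([ 1.514,  0.386,  0.007, -0.   , -1.194, -0.259]), 'joint_vel': array([ 0.001,  0.001,  0.001, -0.   ,  0.001,  0.001]), 'effort': array([-0.0000e+00, -3.9066e+01,  1.8740e+01,  4.2200e+00,  1.1000e-02,
       -0.0000e+00]), 'position': array([0.194, 0.594, 0.291]), 'ee_rot': array([ 0.988, -0.157, -0.   ,  0.001]), 'ft_force': array([ 0.585, -0.346,  0.421]), 'torque': array([ 0.055, -0.004, -0.012]), 'grasp_force': np.float64(0.0), 'gripper_width': np.float64(1.002)}
{'mtx': array([[434.77320455,   0.        , 319.42619986],
       [  0.        , 434.77320455, 237.27415449],
       [  0.        ,   0.        ,   1.        ]]), 'eye': array([ 0.48155523, -0.02251693,  0.90883431]), 'attitude': array([ 0.75159196, -0.6498211 ,  0.07354812, -0.08621338])}
```

View pics/top0.png

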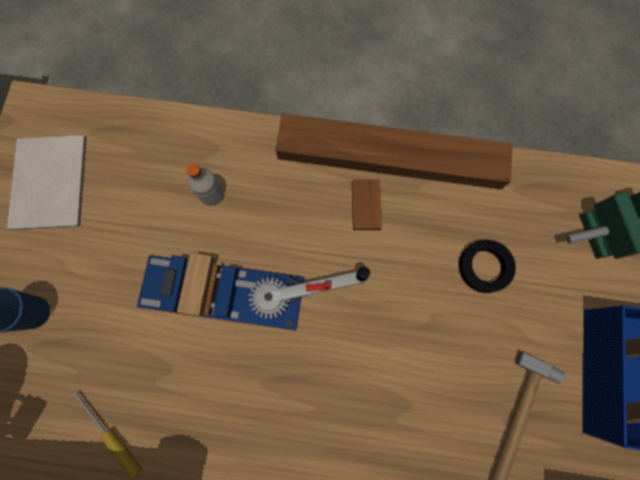

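View pics/sc0.png

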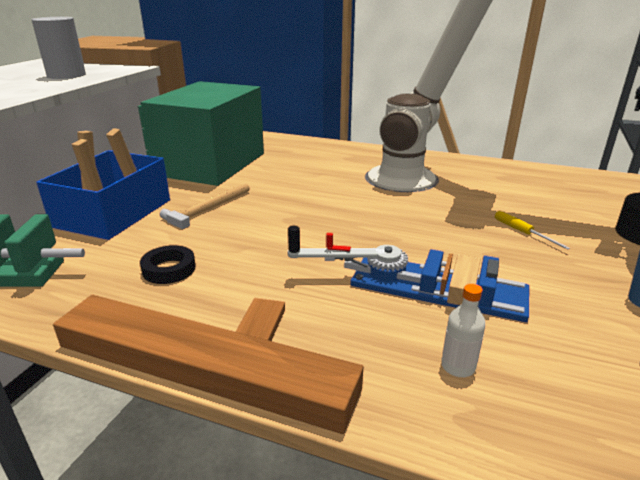

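The top view shows the ratchet wheel at about (268,297), the knob at (362,273), the red lever at about (318,287), the timber at (197,283) and the stop at (165,283). I'll compute positions from these.

```bash
python3 - <<'E'
from h import *
K,e,M=cal("top"); z=np.load("top0.npz");p,P=z["p"].astype(int),z["P"]
def at(u,v,h):
    r=M@np.linalg.inv(K)@[u,v,1]; return (e+r*(h-e[2])/r[2])[:2]
r,g,b=p[...,0],p[...,1],p[...,2]
roi=np.zeros(r.shape,bool); roi[240:340,130:380]=1
blue=roi&(b>90)&(b>1.6*r)
red=roi&(r>130)&(g<70)&(b<80)
Z=P[...,2]
for n in ["top","sc"]:
    z=np.load(n+"0.npz");p,P=z["p"].astype(int),z["P"];r,g,b=p[...,0],p[...,1],p[...,2]
    m=(r>130)&(g<70)&(b<80)&(P[...,2]>.06)&(P[...,2]<.12)
    q=P[m]; t=q[q[:,2]>.08]; print(n,"red",len(q),np.median(q,0),"tab",len(t),t.mean(0) if len(t) else 0, q.min(0),q.max(0))
    m=(r<60)&(g<60)&(b<60)&(P[...,2]>.07)&(P[...,2]<.13)&(P[...,1]>-.2)&(P[...,1]<.2)&(P[...,0]<.7)&(P[...,0]>.3)
    q=P[m]; print("black",len(q),q.mean(0),q.min(0),q.max(0))
print("hub",at(268,297,.066),"knobtop",at(362,273,.116))
ys,xs=np.nonzero(blue); 
z=np.load("top0.npz");P=z["P"]
m=blue&(P[...,2]<.03)&(P[...,2]>.008); q=P[m][:,:2].astype(np.float32)
rect=cv2.minAreaRect(q); print("bed",rect, cv2.boxPoints(rect))
for n,uv in dict(glue=(208,185),off=(366,205),coil=(487,266)).items(): print(n,at(*uv,.02))
E
python3 - <<'E'
import cv2
a=cv2.imread('pics/top0.png')[235:345,130:390]; cv2.imwrite('pics/c0.png',cv2.resize(a,None,fx=3,fy=3,interpolation=cv2.INTER_CUBIC))
E
```

```text
top red 118 [ 0.57587315 -0.00333479  0.07285772] tab 22 [ 0.57956705 -0.02140165  0.10014083] [ 0.56634527 -0.02696699  0.06900964] [0.58266822 0.01830912 0.10279011]
black 149 [ 0.6033916  -0.07399063  0.11072923] [ 0.54087262 -0.09454086  0.07024146] [0.61886523 0.09152259 0.12044845]
sc red 86 [ 0.58400145 -0.00401151  0.07081745] tab 16 [ 0.58623611 -0.02029917  0.09765311] [ 0.57389338 -0.025833    0.0661001 ] [0.59162926 0.01963839 0.09973945]
black 234 [ 0.62074435 -0.08080567  0.09515912] [ 0.60733178 -0.09135978  0.0700105 ] [ 0.62824756 -0.07286132  0.1164617 ]
hub [0.54281379 0.08795137] knobtop [ 0.60734652 -0.08195114]
bed ((0.5419935584068298, 0.19293388724327087), (0.10272270441055298, 0.32259148359298706), 0.49925270676612854) [[0.48922867 0.35377595]
 [0.49203962 0.03119673]
 [0.59475845 0.03209183]
 [0.5919475  0.35467103]]
glue [0.76453284 0.26332583]
off [ 0.76893633 -0.0796375 ]
coil [ 0.67431897 -0.34280166]
```

View pics/c0.png

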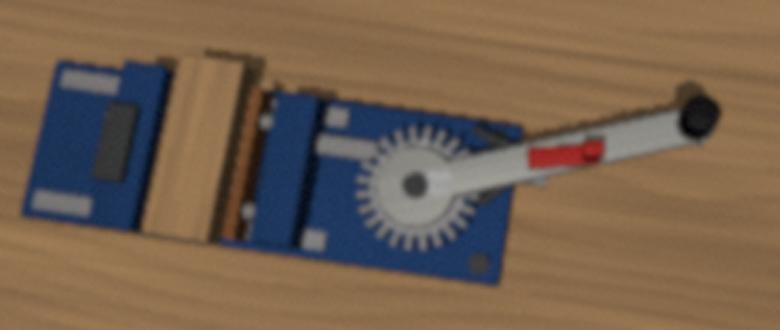

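The bed's yaw is about 0. The handle sits at about +0.38 rad and the lever tab is on the near (loosen) side, at about (0.583,-0.021). The hub is at about (0.543,0.088) and the knob at about (0.612,-0.082). I'll move above the tab and turn the closing line along the swing.

Emit:
servo_tool(
  increments=[
    {"tx": 0.0218, "ty": -0.0341, "wz": -2.8, "gripper": 0.034},
    {"tx": 0.0218, "ty": -0.0341, "wz": -2.8},
    {"tx": 0.0218, "ty": -0.0341, "wz": -2.8},
    {"tx": 0.0218, "ty": -0.0341, "wz": -2.8},
    {"tx": 0.0218, "ty": -0.0341, "wz": -2.8},
  ],
)

```text
schema error: expected keys tx, ty, tz, wx, wy, wz, gripper
```

Emit:
servo_tool(
  increments=[
    {"tx": 0.0218, "ty": -0.0341, "wz": -2.8},
    {"tx": 0.0218, "ty": -0.0341, "wz": -2.8},
    {"tx": 0.0218, "ty": -0.0341, "wz": -2.8},
    {"tx": 0.0218, "ty": -0.0341, "wz": -2.8},
    {"tx": 0.0218, "ty": -0.0341, "wz": -2.8},
  ],
)

```text
schema error: expected keys tx, ty, tz, wx, wy, wz, gripper
```

Emit:
servo_tool(
  increments=[
    {"tx": 0.0218, "ty": -0.0341, "wz": -2.8},
    {"tx": 0.0218, "ty": -0.0341, "wz": -2.8},
    {"tx": 0.0218, "ty": -0.0341, "wz": -2.8},
    {"tx": 0.0218, "ty": -0.0341, "wz": -2.8},
    {"tx": 0.0218, "ty": -0.0341, "wz": -2.8},
  ],
)

```text
schema error: expected keys tx, ty, tz, wx, wy, wz, gripper
```

Emit:
servo_tool(
  increments=[
    {"tx": 0.0218, "ty": -0.0341, "wz": -2.8},
    {"tx": 0.0218, "ty": -0.0341, "wz": -2.8},
    {"tx": 0.0, "ty": -0.0341, "wz": -2.8},
    {"tz": -0.02},
    {},
  ],
)

```text
schema error: expected keys tx, ty, tz, wx, wy, wz, gripper
```

```bash
cat >> h.py <<'E'
def parts(n,f):
    o=monitor.get_obs(); p,P=shot(n,f); np.savez(f,p=p,P=P); p=p.astype(int); r,g,b=p[...,0],p[...,1],p[...,2]; Z=P[...,2]
    y=R.from_quat(o["ee_rot"]).as_matrix()[:,1]
    print("tcp",np.round(o["position"],4),"closing ang",np.degrees(np.arctan2(y[1],y[0])),"t",o["t"],"w",o["gripper_width"])
    m=(r>90)&(g<.5*r)&(b<.5*r)&(P[...,0]<.75)&(abs(P[...,1])<.12)
    for a,lo,hi in(("blade",.067,.078),("tabtop",.09,.106)):
        q=P[m&(Z>lo)&(Z<hi)]
        if len(q): print(a,len(q),np.round(q.mean(0),4),(np.round(q.min(0),3),np.round(q.max(0),3)))
    m=(r<70)&(g<70)&(b<70)&(Z>.110)&(Z<.122)&(abs(P[...,1])<.2)
    q=P[m]
    if len(q): print("knobtop",len(q),np.round((q.min(0)+q.max(0))/2,4),np.round(np.ptp(q,0),3))
E
python3 - <<'E'
from h import *
parts("wrist","w1")
E
```

```text
tcp [0.194  0.5937 0.2913] closing ang -108.10438132183296 t 0.1 w 0.9975778641758847
```

View pics/w1.png

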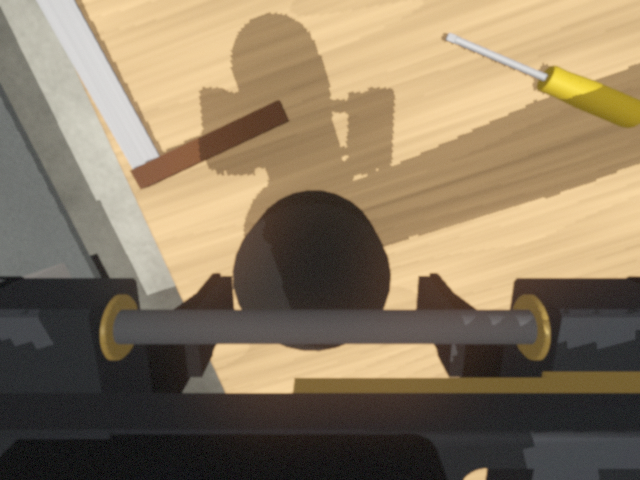

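The picture shows that nothing moved: every key is required in each row. A dark round object at (310,270) stands below the open fingers, so I'll rise a little first and then go on.

Emit:
servo_tool(
  increments=[
    {"tx": 0, "ty": 0, "tz": 0.04, "wx": 0, "wy": 0, "wz": 0, "gripper": 0.087},
    {"tx": 0.0218, "ty": -0.0341, "tz": 0, "wx": 0, "wy": 0, "wz": -2.8, "gripper": 0.087},
    {"tx": 0.0218, "ty": -0.0341, "tz": 0, "wx": 0, "wy": 0, "wz": -2.8, "gripper": 0.087},
    {"tx": 0.0218, "ty": -0.0341, "tz": 0, "wx": 0, "wy": 0, "wz": -2.8, "gripper": 0.087},
    {"tx": 0.0218, "ty": -0.0341, "tz": 0, "wx": 0, "wy": 0, "wz": -2.8, "gripper": 0.087},
  ],
)

```text
t: 0.57
position: [0.2816, 0.456, 0.332]
ee_rot: [0.967, -0.254, -0.0, 0.0]
ft_force: [1.1, 0.1, -0.2]
gripper_width: 0.999
grasp_force: 0.0
```

Emit:
servo_tool(
  increments=[
    {"tx": 0.0218, "ty": -0.0341, "tz": 0, "wx": 0, "wy": 0, "wz": -2.8, "gripper": 0.034},
    {"tx": 0.0218, "ty": -0.0341, "tz": 0, "wx": 0, "wy": 0, "wz": -2.8, "gripper": 0.034},
    {"tx": 0.0218, "ty": -0.0341, "tz": 0, "wx": 0, "wy": 0, "wz": -2.8, "gripper": 0.034},
    {"tx": 0.0218, "ty": -0.0341, "tz": 0, "wx": 0, "wy": 0, "wz": -2.8, "gripper": 0.034},
    {"tx": 0.0218, "ty": -0.0341, "tz": 0, "wx": 0, "wy": 0, "wz": -2.8, "gripper": 0.034},
  ],
)

```text
t: 0.98
position: [0.3907, 0.2852, 0.3323]
ee_rot: [0.929, -0.37, -0.0, -0.0]
ft_force: [1.1, 0.9, -1.2]
gripper_width: 0.707
grasp_force: 0.0
```

Emit:
servo_tool(
  increments=[
    {"tx": 0.0218, "ty": -0.0341, "tz": 0, "wx": 0, "wy": 0, "wz": -2.8, "gripper": 0.034},
    {"tx": 0.0218, "ty": -0.0341, "tz": 0, "wx": 0, "wy": 0, "wz": -2.8, "gripper": 0.034},
    {"tx": 0.0218, "ty": -0.0341, "tz": 0, "wx": 0, "wy": 0, "wz": -2.8, "gripper": 0.034},
    {"tx": 0.0218, "ty": -0.0341, "tz": 0, "wx": 0, "wy": 0, "wz": -2.8, "gripper": 0.034},
    {"tx": 0.0218, "ty": -0.0341, "tz": 0, "wx": 0, "wy": 0, "wz": -2.8, "gripper": 0.034},
  ],
)

```text
t: 1.4
position: [0.4998, 0.1147, 0.3323]
ee_rot: [0.877, -0.48, -0.0, -0.0]
ft_force: [0.2, 0.1, -0.5]
gripper_width: 0.407
grasp_force: 0.0
```

Emit:
servo_tool(
  increments=[
    {"tx": 0.0218, "ty": -0.0341, "tz": 0, "wx": 0, "wy": 0, "wz": -2.8, "gripper": 0.034},
    {"tx": 0.0218, "ty": -0.0341, "tz": 0, "wx": 0, "wy": 0, "wz": -2.8, "gripper": 0.034},
    {"tx": 0.0218, "ty": -0.0341, "tz": 0, "wx": 0, "wy": 0, "wz": -2.8, "gripper": 0.034},
    {"tx": 0, "ty": -0.0341, "tz": -0.02, "wx": 0, "wy": 0, "wz": -2.4, "gripper": 0.034},
    {"tx": 0, "ty": 0, "tz": -0.04, "wx": 0, "wy": 0, "wz": 0, "gripper": 0.034},
  ],
)

```text
t: 1.82
position: [0.5677, -0.0243, 0.2758]
ee_rot: [0.827, -0.563, 0.004, -0.003]
ft_force: [0.8, 1.2, -0.9]
gripper_width: 0.391
grasp_force: 0.0
```

Emit:
servo_tool(
  increments=[
    {"tx": 0, "ty": 0, "tz": 0, "wx": 0, "wy": 0, "wz": 0, "gripper": 0.034},
    {"tx": 0, "ty": 0, "tz": 0, "wx": 0, "wy": 0, "wz": 0, "gripper": 0.034},
  ],
)

```text
t: 1.98
position: [0.5637, -0.0203, 0.2705]
ee_rot: [0.828, -0.56, -0.002, 0.002]
ft_force: [0.5, 0.2, 0.5]
gripper_width: 0.392
grasp_force: 0.0
```

Run:
```python
from h import *
parts("wrist","w2")
parts("top","t2")
```

```text
tcp [ 0.5637 -0.0203  0.2705] closing ang -158.12562815957548 t 1.9833 w 0.39193847973783796
blade 452 [0.5768 0.0043 0.0725] (array([ 0.569, -0.024,  0.07 ]), array([0.585, 0.019, 0.075]))
tabtop 274 [ 0.5826 -0.022   0.0996] (array([ 0.577, -0.028,  0.09 ]), array([ 0.588, -0.014,  0.102]))
tcp [ 0.565  -0.0195  0.2729] closing ang -158.03097538742267 t 2.0333 w 0.38948831160282094
```

View pics/w2.png

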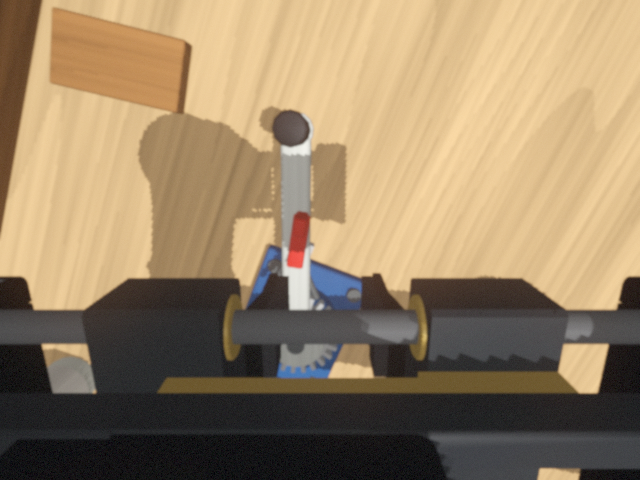

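The wrist picture shows the knob at (291,128) and the tab at about (300,222), leaning to the near (loosen) side of the bar. From depth the tab is at (0.5825,-0.0215). I'll lower the fingers astride the tab, with the near finger about 5 mm short of it.

Emit:
servo_tool(
  increments=[
    {"tx": 0.0125, "ty": 0.0005, "tz": -0.02, "wx": 0, "wy": 0, "wz": 0, "gripper": 0.034},
    {"tx": 0.0125, "ty": 0.0005, "tz": -0.03, "wx": 0, "wy": 0, "wz": 0, "gripper": 0.034},
    {"tx": 0, "ty": 0, "tz": -0.036, "wx": 0, "wy": 0, "wz": 0, "gripper": 0.034},
    {"tx": 0, "ty": 0, "tz": -0.036, "wx": 0, "wy": 0, "wz": 0, "gripper": 0.034},
    {"tx": 0, "ty": 0, "tz": 0, "wx": 0, "wy": 0, "wz": 0, "gripper": 0.034},
  ],
)

```text
t: 2.5
position: [0.587, -0.0177, 0.1456]
ee_rot: [0.829, -0.56, -0.004, 0.003]
ft_force: [-0.9, 0.6, -1.5]
gripper_width: 0.39
grasp_force: 0.0
```

Emit:
servo_tool(
  increments=[
    {"tx": 0, "ty": 0, "tz": 0, "wx": 0, "wy": 0, "wz": 0, "gripper": 0.034},
    {"tx": 0.0037, "ty": 0.0015, "tz": 0, "wx": 0, "wy": 0, "wz": 0, "gripper": 0.034},
    {"tx": 0.0037, "ty": 0.0015, "tz": 0, "wx": 0, "wy": 0, "wz": 0, "gripper": 0.034},
    {"tx": 0, "ty": 0, "tz": 0, "wx": 0, "wy": 0, "wz": 0, "gripper": 0.034},
  ],
)

```text
t: 2.83
position: [0.5995, -0.0149, 0.1534]
ee_rot: [0.829, -0.559, 0.003, -0.002]
ft_force: [0.3, -0.7, 0.0]
gripper_width: 0.389
grasp_force: 0.0
```

Emit:
servo_tool(
  increments=[
    {"tx": 0.0028, "ty": 0.0011, "tz": -0.003, "wx": 0, "wy": 0, "wz": 0, "gripper": 0.034},
    {"tx": 0.0028, "ty": 0.0011, "tz": 0, "wx": 0, "wy": 0, "wz": 0, "gripper": 0.034},
    {"tx": 0, "ty": 0, "tz": 0, "wx": 0, "wy": 0, "wz": 0, "gripper": 0.034},
  ],
)

```text
t: 3.08
position: [0.6031, -0.0134, 0.1477]
ee_rot: [0.829, -0.56, 0.0, -0.0]
ft_force: [-0.5, -0.0, -0.7]
gripper_width: 0.389
grasp_force: 0.0
```

Emit:
servo_tool(
  increments=[
    {"tx": 0.0028, "ty": 0.0011, "tz": 0, "wx": 0, "wy": 0, "wz": 0, "gripper": 0.034},
    {"tx": 0.0, "ty": 0.0, "tz": 0, "wx": 0, "wy": 0, "wz": 0, "gripper": 0.034},
  ],
)

```text
t: 3.25
position: [0.6054, -0.0126, 0.1473]
ee_rot: [0.829, -0.56, -0.0, 0.0]
ft_force: [-1.8, -1.5, 0.9]
gripper_width: 0.394
grasp_force: 0.8
```

Run:
```python
from h import *
parts("wrist","w3");parts("top","t3");parts("scene","s3")
```

```text
tcp [ 0.6054 -0.0126  0.1473] closing ang -158.09818729726052 t 3.25 w 0.3944790715235774
blade 554 [0.5817 0.006  0.0728] (array([ 0.569, -0.024,  0.07 ]), array([0.601, 0.021, 0.078]))
tabtop 409 [ 0.5971 -0.0216  0.0973] (array([ 0.589, -0.024,  0.09 ]), array([ 0.602, -0.017,  0.102]))
knobtop 418 [ 0.6092 -0.0409  0.116 ] [0.052 0.085 0.012]
tcp [ 0.6054 -0.0126  0.1472] closing ang -158.099060181959 t 3.3 w 0.39326394214203797
blade 6 [0.5728 0.0172 0.0726] (array([0.57 , 0.016, 0.071]), array([0.575, 0.018, 0.075]))
knobtop 117 [ 0.6125 -0.0823  0.1155] [0.021 0.021 0.011]
tcp [ 0.6053 -0.0126  0.1472] closing ang -158.09778082196442 t 3.35 w 0.3915980385025987
blade 60 [0.5858 0.0074 0.07  ] (array([ 0.575, -0.006,  0.067]), array([0.595, 0.021, 0.072]))
knobtop 86 [ 0.6244 -0.0422  0.1131] [0.027 0.096 0.006]
```

View pics/w3.png

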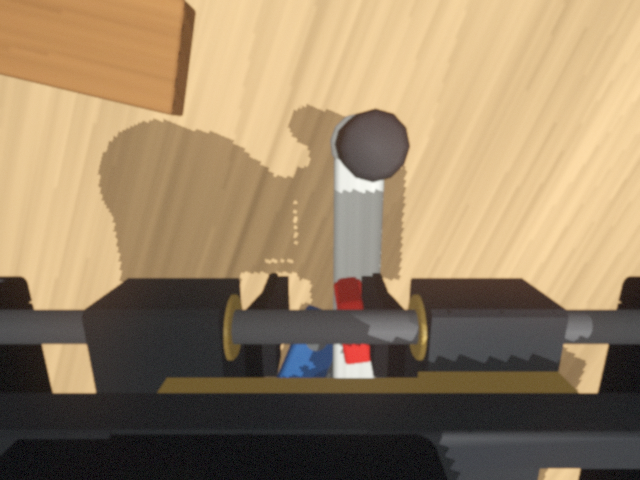

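The knob has not moved and the tab is now on the far side of the bar's middle line by about 8 mm, so the lever has tipped to tighten. Next I'll back the finger off, rise and move to the knob.

Emit:
servo_tool(
  increments=[
    {"tx": -0.0056, "ty": -0.0023, "tz": 0, "wx": 0, "wy": 0, "wz": 0, "gripper": 0.034},
    {"tx": 0, "ty": 0, "tz": 0.03, "wx": 0, "wy": 0, "wz": 0, "gripper": 0.04},
    {"tx": 0, "ty": 0, "tz": 0.035, "wx": 0, "wy": 0, "wz": 0, "gripper": 0.04},
    {"tx": 0.0064, "ty": -0.0337, "tz": 0.005, "wx": 0, "wy": 0, "wz": 0, "gripper": 0.04},
    {"tx": 0.0063, "ty": -0.0337, "tz": 0, "wx": 0, "wy": 0, "wz": 0, "gripper": 0.04},
  ],
)

```text
t: 3.82
position: [0.6144, -0.0813, 0.2214]
ee_rot: [0.83, -0.558, 0.004, -0.003]
ft_force: [0.6, 0.0, -1.2]
gripper_width: 0.455
grasp_force: 0.0
```

Emit:
servo_tool(
  increments=[
    {"tx": 0, "ty": 0, "tz": 0, "wx": 0, "wy": 0, "wz": 0, "gripper": 0.04},
    {"tx": 0, "ty": 0, "tz": 0, "wx": 0, "wy": 0, "wz": 0, "gripper": 0.04},
  ],
)

```text
t: 3.98
position: [0.6124, -0.0835, 0.2171]
ee_rot: [0.828, -0.561, 0.0, -0.0]
ft_force: [-0.0, 0.3, 0.3]
gripper_width: 0.459
grasp_force: 0.0
```

Run:
```python
from h import *
parts("wrist","w4");parts("top","t4");parts("scene","s4")
```

```text
tcp [ 0.6124 -0.0835  0.2171] closing ang -158.2676013134715 t 3.9833 w 0.458901277504934
blade 236 [0.5805 0.0021 0.0726] (array([ 0.573, -0.016,  0.071]), array([0.588, 0.013, 0.077]))
tabtop 386 [ 0.5948 -0.0189  0.0986] (array([ 0.587, -0.025,  0.09 ]), array([ 0.601, -0.01 ,  0.102]))
knobtop 350 [ 0.6165 -0.0837  0.1144] [0.02  0.021 0.009]
tcp [ 0.6122 -0.0826  0.2168] closing ang -158.18169797299444 t 4.0333 w 0.459288091229252
blade 108 [0.5803 0.0026 0.0727] (array([ 0.568, -0.019,  0.069]), array([0.593, 0.019, 0.077]))
tabtop 38 [ 0.5905 -0.0166  0.0999] (array([ 0.585, -0.022,  0.092]), array([ 0.596, -0.01 ,  0.103]))
knobtop 3 [ 0.6068 -0.0814  0.1129] [0.006 0.018 0.006]
tcp [ 0.6122 -0.082   0.2168] closing ang -158.1178600902732 t 4.0833 w 0.46092522216242166
blade 105 [ 5.899e-01 -3.000e-04  7.100e-02] (array([ 0.571, -0.019,  0.067]), array([0.603, 0.021, 0.078]))
tabtop 34 [ 0.5985 -0.0159  0.0956] (array([ 0.592, -0.021,  0.09 ]), array([ 0.605, -0.011,  0.1  ]))
knobtop 54 [ 0.6208 -0.0809  0.1138] [0.017 0.017 0.007]
```

View pics/s4.png

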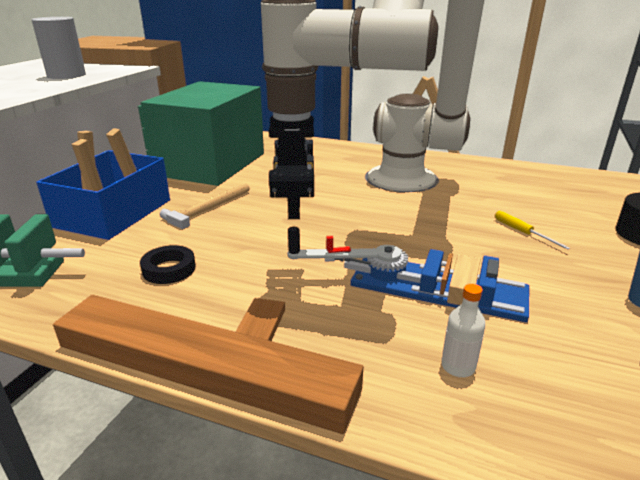

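The scene view shows the lever's tab standing at (330,243) and the fingers above the knob at (293,240). The objects beside the clamp have not moved. I'll lower over the knob and make a table of arc steps.

Emit:
servo_tool(
  increments=[
    {"tx": 0.001, "ty": 0, "tz": -0.03, "wx": 0, "wy": 0, "wz": 0, "gripper": 0.04},
    {"tx": 0, "ty": 0, "tz": -0.025, "wx": 0, "wy": 0, "wz": 0, "gripper": 0.04},
    {"tx": 0, "ty": 0, "tz": -0.014, "wx": 0, "wy": 0, "wz": 0, "gripper": 0.04},
    {"tx": 0, "ty": 0, "tz": 0, "wx": 0, "wy": 0, "wz": 0, "gripper": 0.03},
    {"tx": 0, "ty": 0, "tz": 0, "wx": 0, "wy": 0, "wz": 0, "gripper": 0.03},
  ],
)

```text
t: 4.55
position: [0.6134, -0.0813, 0.1476]
ee_rot: [0.829, -0.559, -0.001, 0.001]
ft_force: [0.0, 0.8, 0.5]
gripper_width: 0.388
grasp_force: 0.0
```

Run:
```python
from h import *
print({k:np.round(v,4) for k,v in monitor.get_obs().items() if k in("position","ft_force","gripper_width","grasp_force","q")})
a=np.arange(.39,-.40,-.06); k=np.c_[.543+.185*np.sin(a),.088-.185*np.cos(a)]
for i in range(len(a)-1): print(np.round(a[i+1],2),np.round(k[i+1],4),np.round(k[i+1]-k[i],4))
```

```text
{'q': array([ 1.296e-01,  5.068e-01, -1.883e-01,  4.000e-04, -8.774e-01,
        2.541e-01]), 'position': array([ 0.6134, -0.0813,  0.1476]), 'ft_force': array([0.0492, 0.8253, 0.5118]), 'grasp_force': np.float64(0.0), 'gripper_width': np.float64(0.3884)}
0.33 [ 0.6029 -0.087 ] [-0.0104 -0.0039]
0.27 [ 0.5923 -0.0903] [-0.0106 -0.0033]
0.21 [ 0.5816 -0.0929] [-0.0108 -0.0026]
0.15 [ 0.5706 -0.0949] [-0.0109 -0.002 ]
0.09 [ 0.5596 -0.0963] [-0.011  -0.0013]
0.03 [ 0.5485 -0.0969] [-0.0111 -0.0007]
-0.03 [ 0.5375 -0.0969] [-0.0111  0.    ]
-0.09 [ 0.5264 -0.0963] [-0.0111  0.0007]
-0.15 [ 0.5154 -0.0949] [-0.011   0.0013]
-0.21 [ 0.5044 -0.0929] [-0.0109  0.002 ]
-0.27 [ 0.4937 -0.0903] [-0.0108  0.0026]
-0.33 [ 0.4831 -0.087 ] [-0.0106  0.0033]
-0.39 [ 0.4727 -0.0831] [-0.0104  0.0039]
```

Emit:
servo_tool(
  increments=[
    {"tx": -0.0104, "ty": -0.0039, "tz": 0, "wx": 0, "wy": 0, "wz": -3.44, "gripper": 0.03},
    {"tx": -0.0106, "ty": -0.0033, "tz": 0, "wx": 0, "wy": 0, "wz": -3.44, "gripper": 0.03},
    {"tx": -0.0108, "ty": -0.0026, "tz": 0, "wx": 0, "wy": 0, "wz": -3.44, "gripper": 0.03},
    {"tx": -0.0109, "ty": -0.002, "tz": 0, "wx": 0, "wy": 0, "wz": -3.44, "gripper": 0.03},
  ],
)

```text
t: 4.88
position: [0.5722, -0.0933, 0.1502]
ee_rot: [0.755, -0.656, 0.002, -0.002]
ft_force: [1.3, 0.6, -0.2]
gripper_width: 0.345
grasp_force: 0.7
```

Emit:
servo_tool(
  increments=[
    {"tx": -0.011, "ty": -0.0013, "tz": 0, "wx": 0, "wy": 0, "wz": -3.44, "gripper": 0.03},
    {"tx": -0.0111, "ty": -0.0007, "tz": 0, "wx": 0, "wy": 0, "wz": -3.44, "gripper": 0.03},
    {"tx": -0.0111, "ty": 0, "tz": 0, "wx": 0, "wy": 0, "wz": -3.44, "gripper": 0.03},
    {"tx": -0.0111, "ty": 0.0007, "tz": 0, "wx": 0, "wy": 0, "wz": -3.44, "gripper": 0.03},
  ],
)

```text
t: 5.22
position: [0.5281, -0.0946, 0.1504]
ee_rot: [-0.671, 0.741, -0.002, 0.002]
ft_force: [0.9, 1.0, -0.4]
gripper_width: 0.341
grasp_force: 0.7
```

Emit:
servo_tool(
  increments=[
    {"tx": -0.011, "ty": 0.0013, "tz": 0, "wx": 0, "wy": 0, "wz": -3.44, "gripper": 0.03},
    {"tx": -0.0109, "ty": 0.002, "tz": 0, "wx": 0, "wy": 0, "wz": -3.44, "gripper": 0.03},
    {"tx": -0.0108, "ty": 0.0026, "tz": 0, "wx": 0, "wy": 0, "wz": -3.44, "gripper": 0.03},
    {"tx": -0.0106, "ty": 0.0033, "tz": 0, "wx": 0, "wy": 0, "wz": -3.44, "gripper": 0.03},
  ],
)

```text
t: 5.55
position: [0.4849, -0.0854, 0.1505]
ee_rot: [-0.577, 0.816, -0.002, 0.003]
ft_force: [1.9, -0.2, -0.1]
gripper_width: 0.343
grasp_force: 0.7
```

Emit:
servo_tool(
  increments=[
    {"tx": 0, "ty": 0, "tz": 0, "wx": 0, "wy": 0, "wz": 0, "gripper": 0.03},
  ],
)

```text
t: 5.63
position: [0.4827, -0.0853, 0.15]
ee_rot: [-0.578, 0.816, -0.001, 0.001]
ft_force: [0.6, -0.3, 0.2]
gripper_width: 0.347
grasp_force: 0.0
```

Run:
```python
from h import *
parts("top","t5");parts("wrist","w5")
```

```text
tcp [ 0.4827 -0.0853  0.15  ] closing ang 160.63609151284746 t 5.6333 w 0.34695208850455966
tcp [ 0.4837 -0.0855  0.15  ] closing ang 160.78259333339187 t 5.6833 w 0.34368090506922466
knobtop 1279 [ 0.4801 -0.0896  0.116 ] [0.05  0.03  0.012]
```

View pics/w5.png

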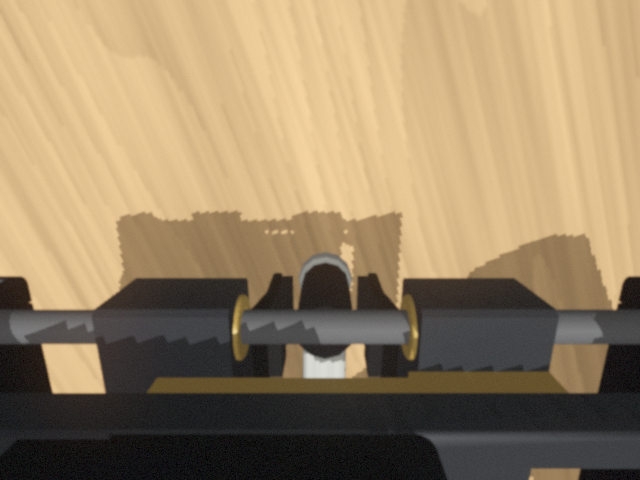

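The knob sits between the fingers at about (325,310), and the back stroke took 1 to 2 N, so it free-wheels. Now the driving stroke.

Emit:
servo_tool(
  increments=[
    {"tx": 0.0106, "ty": -0.0033, "tz": -0.001, "wx": 0, "wy": 0, "wz": 3.44, "gripper": 0.03},
    {"tx": 0.0108, "ty": -0.0026, "tz": -0.001, "wx": 0, "wy": 0, "wz": 3.44, "gripper": 0.03},
    {"tx": 0.0109, "ty": -0.002, "tz": 0, "wx": 0, "wy": 0, "wz": 3.44, "gripper": 0.03},
  ],
)

```text
t: 5.98
position: [0.5165, -0.0941, 0.1468]
ee_rot: [-0.651, 0.759, -0.0, -0.0]
ft_force: [-0.6, 0.4, 1.1]
gripper_width: 0.342
grasp_force: 0.5
```

Emit:
servo_tool(
  increments=[
    {"tx": 0.011, "ty": -0.0013, "tz": 0, "wx": 0, "wy": 0, "wz": 3.44, "gripper": 0.03},
    {"tx": 0.0111, "ty": -0.0007, "tz": 0, "wx": 0, "wy": 0, "wz": 3.44, "gripper": 0.03},
  ],
)

```text
t: 6.15
position: [0.5365, -0.0962, 0.1464]
ee_rot: [-0.695, 0.719, 0.002, -0.002]
ft_force: [-11.0, 3.5, 9.1]
gripper_width: 0.345
grasp_force: 5.7
```

Emit:
servo_tool(
  increments=[
    {"tx": 0.0111, "ty": 0, "tz": 0, "wx": 0, "wy": 0, "wz": 3.44, "gripper": 0.03},
    {"tx": 0.0111, "ty": 0.0007, "tz": 0, "wx": 0, "wy": 0, "wz": 3.44, "gripper": 0.03},
  ],
)

```text
t: 6.32
position: [0.5562, -0.0961, 0.146]
ee_rot: [0.737, -0.676, -0.004, 0.005]
ft_force: [-10.6, -0.7, 8.6]
gripper_width: 0.348
grasp_force: 5.6
```

Emit:
servo_tool(
  increments=[
    {"tx": 0.011, "ty": 0.0013, "tz": 0.001, "wx": 0, "wy": 0, "wz": 3.44, "gripper": 0.03},
  ],
)

```text
t: 6.4
position: [0.5665, -0.0951, 0.1461]
ee_rot: [0.757, -0.654, -0.005, 0.005]
ft_force: [-11.9, -3.8, -0.5]
gripper_width: 0.348
grasp_force: 5.7
```

Emit:
servo_tool(
  increments=[
    {"tx": 0.0109, "ty": 0.002, "tz": 0, "wx": 0, "wy": 0, "wz": 3.44, "gripper": 0.03},
  ],
)

```text
t: 6.48
position: [0.5772, -0.0936, 0.146]
ee_rot: [0.776, -0.631, -0.005, 0.006]
ft_force: [-11.5, -4.8, 3.4]
gripper_width: 0.348
grasp_force: 5.8
```

Emit:
servo_tool(
  increments=[
    {"tx": 0.0108, "ty": 0.0026, "tz": 0, "wx": 0, "wy": 0, "wz": 3.44, "gripper": 0.03},
  ],
)

```text
t: 6.57
position: [0.5882, -0.0914, 0.1461]
ee_rot: [0.794, -0.607, -0.005, 0.006]
ft_force: [-10.3, -7.0, 3.1]
gripper_width: 0.35
grasp_force: 5.9
```

Emit:
servo_tool(
  increments=[
    {"tx": 0.0106, "ty": 0.0033, "tz": 0, "wx": 0, "wy": 0, "wz": 3.44, "gripper": 0.03},
  ],
)

```text
t: 6.65
position: [0.599, -0.0886, 0.1461]
ee_rot: [0.812, -0.583, -0.005, 0.006]
ft_force: [-9.4, -8.8, 2.3]
gripper_width: 0.343
grasp_force: 5.9
```

Emit:
servo_tool(
  increments=[
    {"tx": 0.0104, "ty": 0.0039, "tz": 0, "wx": 0, "wy": 0, "wz": 3.44, "gripper": 0.03},
  ],
)

```text
t: 6.73
position: [0.6097, -0.0851, 0.1461]
ee_rot: [0.829, -0.559, -0.005, 0.006]
ft_force: [-8.7, -10.0, 1.8]
gripper_width: 0.345
grasp_force: 6.0
```

Emit:
servo_tool(
  increments=[
    {"tx": 0, "ty": 0, "tz": 0, "wx": 0, "wy": 0, "wz": 0, "gripper": 0.03},
  ],
)

```text
t: 6.82
position: [0.6122, -0.0842, 0.1463]
ee_rot: [0.83, -0.558, -0.003, 0.004]
ft_force: [-4.6, -6.8, 0.7]
gripper_width: 0.349
grasp_force: 3.5
```

Run:
```python
from h import *
p,P=shot("top","t6"); a=np.load("top0.npz")["p"]
c=lambda x:cv2.resize(x[235:345,130:390,::-1],None,fx=3,fy=2.6,interpolation=cv2.INTER_CUBIC)
cv2.imwrite("pics/cmp6.png",np.vstack([c(a),c(p)]))
```

```text
(no output)
```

View pics/cmp6.png

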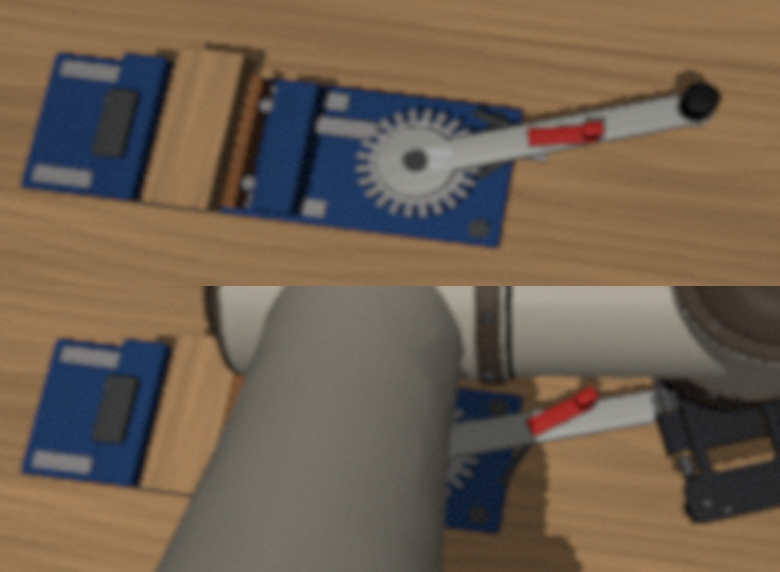

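The lever is fully on tighten, with the tab at (580,400) on the far side. The running push is steady at about 11.7 N tangential and the timber is not yet snug. Next is another back stroke.

Emit:
servo_tool(
  increments=[
    {"tx": -0.0104, "ty": -0.0039, "tz": 0, "wx": 0, "wy": 0, "wz": -3.44, "gripper": 0.03},
    {"tx": -0.0106, "ty": -0.0033, "tz": 0.001, "wx": 0, "wy": 0, "wz": -3.44, "gripper": 0.03},
    {"tx": -0.0108, "ty": -0.0026, "tz": 0.001, "wx": 0, "wy": 0, "wz": -3.44, "gripper": 0.03},
    {"tx": -0.0109, "ty": -0.002, "tz": 0, "wx": 0, "wy": 0, "wz": -3.44, "gripper": 0.03},
  ],
)

```text
t: 7.2
position: [0.5724, -0.0941, 0.1499]
ee_rot: [0.755, -0.656, 0.001, -0.001]
ft_force: [1.2, 1.0, -1.1]
gripper_width: 0.346
grasp_force: 0.8
```

Emit:
servo_tool(
  increments=[
    {"tx": -0.011, "ty": -0.0013, "tz": 0, "wx": 0, "wy": 0, "wz": -3.44, "gripper": 0.03},
    {"tx": -0.0111, "ty": -0.0007, "tz": 0, "wx": 0, "wy": 0, "wz": -3.44, "gripper": 0.03},
    {"tx": -0.0111, "ty": 0, "tz": 0, "wx": 0, "wy": 0, "wz": -3.44, "gripper": 0.03},
    {"tx": -0.0111, "ty": 0.0007, "tz": 0, "wx": 0, "wy": 0, "wz": -3.44, "gripper": 0.03},
  ],
)

```text
t: 7.53
position: [0.528, -0.0952, 0.1499]
ee_rot: [-0.671, 0.741, -0.001, 0.001]
ft_force: [2.1, 1.0, 0.1]
gripper_width: 0.346
grasp_force: 0.6
```

Emit:
servo_tool(
  increments=[
    {"tx": -0.011, "ty": 0.0013, "tz": 0, "wx": 0, "wy": 0, "wz": -3.44, "gripper": 0.03},
    {"tx": -0.0109, "ty": 0.002, "tz": 0, "wx": 0, "wy": 0, "wz": -3.44, "gripper": 0.03},
    {"tx": -0.0108, "ty": 0.0026, "tz": 0, "wx": 0, "wy": 0, "wz": -3.44, "gripper": 0.03},
    {"tx": -0.0106, "ty": 0.0033, "tz": 0, "wx": 0, "wy": 0, "wz": -3.44, "gripper": 0.03},
  ],
)

```text
t: 7.87
position: [0.4848, -0.0859, 0.15]
ee_rot: [-0.578, 0.816, -0.001, 0.001]
ft_force: [1.6, -1.1, -0.4]
gripper_width: 0.342
grasp_force: 0.6
```

Emit:
servo_tool(
  increments=[
    {"tx": 0, "ty": 0, "tz": 0, "wx": 0, "wy": 0, "wz": 0, "gripper": 0.03},
    {"tx": 0.0106, "ty": -0.0033, "tz": 0, "wx": 0, "wy": 0, "wz": 3.44, "gripper": 0.03},
    {"tx": 0.0108, "ty": -0.0026, "tz": 0, "wx": 0, "wy": 0, "wz": 3.44, "gripper": 0.03},
  ],
)

```text
t: 8.12
position: [0.5049, -0.0921, 0.1496]
ee_rot: [-0.628, 0.778, 0.0, -0.001]
ft_force: [-0.9, -0.6, 0.3]
gripper_width: 0.349
grasp_force: 0.7
```

Emit:
servo_tool(
  increments=[
    {"tx": 0.0109, "ty": -0.002, "tz": 0, "wx": 0, "wy": 0, "wz": 3.44, "gripper": 0.03},
  ],
)

```text
t: 8.2
position: [0.5152, -0.0943, 0.1494]
ee_rot: [-0.651, 0.759, 0.001, -0.002]
ft_force: [-7.5, 4.4, 6.5]
gripper_width: 0.346
grasp_force: 4.4
```

Emit:
servo_tool(
  increments=[
    {"tx": 0.0055, "ty": -0.0007, "tz": 0, "wx": 0, "wy": 0, "wz": 1.72, "gripper": 0.03},
  ],
)

```text
t: 8.28
position: [0.5194, -0.095, 0.149]
ee_rot: [-0.662, 0.749, 0.003, -0.004]
ft_force: [-11.7, 4.1, 8.6]
gripper_width: 0.35
grasp_force: 5.5
```

Emit:
servo_tool(
  increments=[
    {"tx": 0.0055, "ty": -0.0006, "tz": 0, "wx": 0, "wy": 0, "wz": 1.72, "gripper": 0.03},
  ],
)

```text
t: 8.37
position: [0.5235, -0.0956, 0.1487]
ee_rot: [-0.673, 0.74, 0.004, -0.005]
ft_force: [-11.0, 3.7, 9.8]
gripper_width: 0.348
grasp_force: 5.6
```

Emit:
servo_tool(
  increments=[
    {"tx": 0.0055, "ty": -0.0004, "tz": 0, "wx": 0, "wy": 0, "wz": 1.72, "gripper": 0.03},
  ],
)

```text
t: 8.45
position: [0.5286, -0.0961, 0.1488]
ee_rot: [-0.684, 0.73, 0.004, -0.005]
ft_force: [-11.2, 2.4, 7.9]
gripper_width: 0.345
grasp_force: 5.6
```

Emit:
servo_tool(
  increments=[
    {"tx": 0.0055, "ty": -0.0003, "tz": 0, "wx": 0, "wy": 0, "wz": 1.72, "gripper": 0.03},
  ],
)

```text
t: 8.53
position: [0.5339, -0.0965, 0.1488]
ee_rot: [-0.695, 0.719, 0.004, -0.005]
ft_force: [-10.7, 1.2, 8.2]
gripper_width: 0.344
grasp_force: 5.6
```

Emit:
servo_tool(
  increments=[
    {"tx": 0.0055, "ty": 0, "tz": 0, "wx": 0, "wy": 0, "wz": 1.72, "gripper": 0.03},
  ],
)

```text
t: 8.62
position: [0.5392, -0.0967, 0.1487]
ee_rot: [-0.705, 0.709, 0.004, -0.005]
ft_force: [-11.6, -0.5, 8.3]
gripper_width: 0.347
grasp_force: 5.6
```

Emit:
servo_tool(
  increments=[
    {"tx": 0.0055, "ty": 0, "tz": 0, "wx": 0, "wy": 0, "wz": 1.72, "gripper": 0.03},
  ],
)

```text
t: 8.7
position: [0.5446, -0.0969, 0.1487]
ee_rot: [0.716, -0.698, -0.004, 0.005]
ft_force: [-10.5, -0.4, 6.8]
gripper_width: 0.345
grasp_force: 5.7
```

Emit:
servo_tool(
  increments=[
    {"tx": 0.0055, "ty": 0.0003, "tz": 0, "wx": 0, "wy": 0, "wz": 1.72, "gripper": 0.03},
  ],
)

```text
t: 8.78
position: [0.5499, -0.0968, 0.1487]
ee_rot: [0.726, -0.687, -0.005, 0.006]
ft_force: [-11.5, -1.0, 9.1]
gripper_width: 0.344
grasp_force: 6.3
```

Emit:
servo_tool(
  increments=[
    {"tx": 0.004, "ty": 0.0003, "tz": 0, "wx": 0, "wy": 0, "wz": 1.2, "gripper": 0.03},
  ],
)

```text
t: 8.87
position: [0.5537, -0.0967, 0.1487]
ee_rot: [0.734, -0.68, -0.005, 0.006]
ft_force: [-13.3, -2.4, 9.7]
gripper_width: 0.347
grasp_force: 6.6
```

Emit:
servo_tool(
  increments=[
    {"tx": 0.003, "ty": 0.0003, "tz": 0, "wx": 0, "wy": 0, "wz": 1.0, "gripper": 0.03},
  ],
)

```text
t: 8.95
position: [0.5564, -0.0965, 0.1487]
ee_rot: [0.739, -0.673, -0.005, 0.006]
ft_force: [-14.5, -1.5, 10.0]
gripper_width: 0.346
grasp_force: 6.8
```

Emit:
servo_tool(
  increments=[
    {"tx": 0.004, "ty": 0.0004, "tz": 0, "wx": 0, "wy": 0, "wz": 1.2, "gripper": 0.03},
  ],
)

```text
t: 9.03
position: [0.5598, -0.0963, 0.1487]
ee_rot: [0.746, -0.666, -0.006, 0.007]
ft_force: [-15.0, -2.9, 9.4]
gripper_width: 0.346
grasp_force: 7.1
```

Emit:
servo_tool(
  increments=[
    {"tx": 0.004, "ty": 0.0005, "tz": 0, "wx": 0, "wy": 0, "wz": 1.2, "gripper": 0.03},
  ],
)

```text
t: 9.12
position: [0.5636, -0.0959, 0.1486]
ee_rot: [0.753, -0.658, -0.006, 0.007]
ft_force: [-14.7, -3.0, 9.5]
gripper_width: 0.348
grasp_force: 7.5
```

Emit:
servo_tool(
  increments=[
    {"tx": 0.004, "ty": 0.0006, "tz": 0, "wx": 0, "wy": 0, "wz": 1.2, "gripper": 0.03},
  ],
)

```text
t: 9.2
position: [0.5673, -0.0955, 0.1486]
ee_rot: [0.76, -0.65, -0.006, 0.007]
ft_force: [-14.9, -3.7, 10.5]
gripper_width: 0.345
grasp_force: 7.8
```

Emit:
servo_tool(
  increments=[
    {"tx": 0.002, "ty": 0.0003, "tz": 0, "wx": 0, "wy": 0, "wz": 0.6, "gripper": 0.03},
  ],
)

```text
t: 9.28
position: [0.5695, -0.0953, 0.1486]
ee_rot: [0.763, -0.646, -0.006, 0.007]
ft_force: [-14.6, -3.5, 11.3]
gripper_width: 0.347
grasp_force: 7.9
```

Emit:
servo_tool(
  increments=[
    {"tx": 0.001, "ty": 0.0001, "tz": 0, "wx": 0, "wy": 0, "wz": 0.3, "gripper": 0.03},
  ],
)

```text
t: 9.37
position: [0.5702, -0.0952, 0.1486]
ee_rot: [0.765, -0.644, -0.006, 0.007]
ft_force: [-15.0, -3.8, 10.1]
gripper_width: 0.349
grasp_force: 8.0
```

Emit:
servo_tool(
  increments=[
    {"tx": 0.003, "ty": 0.0005, "tz": 0, "wx": 0, "wy": 0, "wz": 0.9, "gripper": 0.03},
  ],
)

```text
t: 9.45
position: [0.5725, -0.0949, 0.1486]
ee_rot: [0.77, -0.638, -0.007, 0.008]
ft_force: [-15.2, -5.0, 9.8]
gripper_width: 0.342
grasp_force: 8.2
```

Emit:
servo_tool(
  increments=[
    {"tx": 0.002, "ty": 0.0003, "tz": 0, "wx": 0, "wy": 0, "wz": 0.6, "gripper": 0.03},
  ],
)

```text
t: 9.53
position: [0.5748, -0.0946, 0.1486]
ee_rot: [0.773, -0.634, -0.007, 0.007]
ft_force: [-16.1, -4.1, 10.8]
gripper_width: 0.345
grasp_force: 8.4
```

The push is now about 16.5 N, up about 5 N, so I'll stop here, unload, open the fingers and leave.

Emit:
servo_tool(
  increments=[
    {"tx": -0.005, "ty": -0.001, "tz": 0, "wx": 0, "wy": 0, "wz": 0, "gripper": 0.03},
    {"tx": 0, "ty": 0, "tz": 0, "wx": 0, "wy": 0, "wz": 0, "gripper": 0.05},
    {"tx": 0, "ty": 0, "tz": 0, "wx": 0, "wy": 0, "wz": 0, "gripper": 0.05},
    {"tx": 0, "ty": 0, "tz": 0, "wx": 0, "wy": 0, "wz": 0, "gripper": 0.05},
  ],
)

```text
t: 9.87
position: [0.5736, -0.094, 0.1488]
ee_rot: [0.773, -0.634, -0.003, 0.003]
ft_force: [-4.7, 2.1, 3.2]
gripper_width: 0.492
grasp_force: 2.7
```

Emit:
servo_tool(
  increments=[
    {"tx": 0, "ty": 0, "tz": 0.02, "wx": 0, "wy": 0, "wz": 0, "gripper": 0.05},
    {"tx": 0, "ty": 0, "tz": 0.035, "wx": 0, "wy": 0, "wz": 0, "gripper": 0.05},
    {"tx": 0, "ty": 0, "tz": 0.04, "wx": 0, "wy": 0, "wz": 0, "gripper": 0.05},
    {"tx": -0.02, "ty": -0.03, "tz": 0.02, "wx": 0, "wy": 0, "wz": 0, "gripper": 0.05},
    {"tx": -0.02, "ty": -0.03, "tz": 0, "wx": 0, "wy": 0, "wz": 0, "gripper": 0.05},
  ],
)

```text
t: 10.28
position: [0.54, -0.1537, 0.2707]
ee_rot: [0.775, -0.632, 0.006, -0.003]
ft_force: [0.3, -1.5, -0.1]
gripper_width: 0.573
grasp_force: 0.0
```

Emit:
servo_tool(
  increments=[
    {"tx": -0.02, "ty": -0.035, "tz": 0, "wx": 0, "wy": 0, "wz": 0, "gripper": 0.05},
    {"tx": -0.02, "ty": -0.035, "tz": 0, "wx": 0, "wy": 0, "wz": 0, "gripper": 0.05},
    {"tx": -0.02, "ty": -0.035, "tz": 0, "wx": 0, "wy": 0, "wz": 0, "gripper": 0.05},
    {"tx": -0.01, "ty": -0.035, "tz": 0, "wx": 0, "wy": 0, "wz": 0, "gripper": 0.05},
    {"tx": 0, "ty": 0, "tz": 0, "wx": 0, "wy": 0, "wz": 0, "gripper": 0.05},
  ],
)

```text
t: 10.7
position: [0.4648, -0.2983, 0.2649]
ee_rot: [0.772, -0.636, 0.001, 0.001]
ft_force: [0.5, 0.0, 0.1]
gripper_width: 0.57
grasp_force: 0.0
```

Run:
```python
from h import *
p,P=shot("top","t7"); cv2.imwrite("pics/c7.png",cv2.resize(p[150:345,130:390,::-1],None,fx=3,fy=3,interpolation=cv2.INTER_CUBIC))
```

```text
(no output)
```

View pics/c7.png

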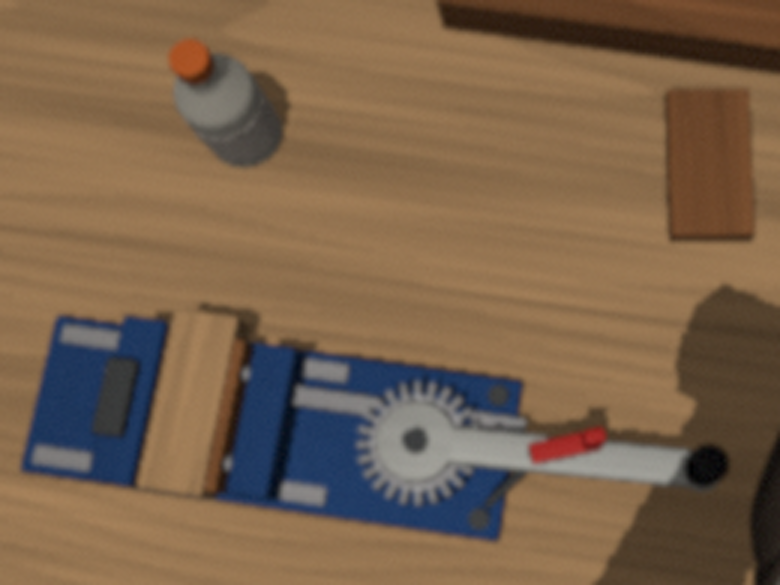

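The timber is pressed between the pad and the stop, the lever is on tighten with its tab at (593,437), and the bottle and offcut are in place. The robot is clear of everything, so I'm handing in.

```bash
python3 -c "
from cell import bot; print(bot.hand_in())"
```

```text
the job is handed in; nothing more can be done
None
```

The job is handed in: the lever is on tighten, the back stroke free-wheeled at 1 to 2 N, and the timber is snug against the stop, the push at the knob having risen about 5 N (11.5 to 16.5 N), with everything released; the last picture shows the bottle and offcut in place, and I did not re-check the coil after the strokes.

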